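# Present a sample tube to the code reader

## Robot

A 7-joint arm with a two-finger parallel gripper is mounted at the origin on the work surface. World frame = base frame: x ahead of the robot, y to its left, z up, the work surface at z = 0. Lengths are in m, angles in rad, forces in N, time in s.
With the tool pointing down it reaches from about 0.35 to 0.9 m from the base axis. Payload 8.1 kg.
Tool frame: the origin (TCP) lies midway between the tips of the shut fingers; the grasp point (between the pads) lies 19 mm behind it; z points along the fingers, y is the direction in which the jaws open and shut (so a half turn about z gives the same grasp; the last joint's range is limited). The gripper opens to 92 mm and grips with 3 to 60 N. Pads are 19 mm wide; open, the fingers measure 130 mm over their backs; the gripper's body (75 mm by 190 mm) begins 47 mm behind the grasp point.
Start: joints at [-1.361, 0.434, 0.025, 1.573, -0.012, 1.134, -0.075], TCP at [0.192, 0.595, 0.227] pointing down, gripper open.
Joint ranges: [-2.62, 2.62], [-0.44, 2.09], [-1.27, 1.32], [0.08, 2.57], [-1.32, 4.46], [0.12, 2], [-2.74, 2.74]. Speed limits (rad/s): [2.22, 2.22, 3.01, 3.01, 3.14, 3.14, 3.14].

## Interface

Orientations are given as a rotation vector (axis times angle).
In Python, from cell import arm gives the robot as it stands. The module is installed in compiled form; this text tells all that it offers.
- The arm moves only by the tool jog_arm, never from a script. Its argument "increments" is a list of rows, each an object with "slide": the shift along the tool's x, y, z in mm, a list of three; "roll": the turn about the tool's z in rad; "gripper": the opening, from 0 (shut) to 1 (fully open). In form: [{"slide": [x, y, z], "roll": roll, "gripper": gripper}, ...]. A call has exactly 10 rows; each row is the pose to reach, as a shift and turn from the pose commanded when the call began, along the tool's axes at that moment; what a row does not reach only later rows make up. A row lasts 1/12 s, in which the tool goes at most 41.7 mm and 7.16 degrees, less where a joint would pass 70% of its speed; a pose out of reach is approached as far as the arm can. A call with a gripper value outside its range is refused whole. The fingers move at their own pace and stop on an object; "newtons" is the grip in N (left out, the last holds). Time passes only in rows, so rows that repeat a pose let the fingers close, or fill a call up. It gives the time, the measured TCP pose, the force and the opening at its end, in the units of the state.
- arm.observe(): the state, without advancing time (a new reading comes with each control period).
- arm.get_image(name): name is "scene" or "top" or "wrist"; returns a dict with "frame" (480x640x3 uint8, blue, green, red), "depth" (480x640 float32, m along the optical axis (not along the pixel's ray), 0 where there is no reading), "intrinsics" (3x3 intrinsics, pixels), "R" (3x3) and "t" (3): a world point X has camera coordinates R X + t; the wrist camera has in their place "hand_eye" (4x4, takes a point from camera to tool coordinates, whose origin is the TCP and whose axes are the flange's). Camera axes: x right, y down, z forward; pixel columns grow to the right and rows downward; lengths in m; the calibration is good to about 2 mm. A picture is of the moment at which its call begins: read the wrist's pose just before it.
- arm.sign_off(): hands the job in, once; it reports no verdict.
The state is a dict: "clock": time; "joints": joint angles; "dq": joint speeds; "joint_efforts": joint torques, N m; "position": TCP position; "ee_rot": TCP orientation; "force": force on the tool from outside, world axes, zero at the start; "ft_torque": the same for the moment, N m; "width": opening from 0.0 (shut) to 1.0 (fully open).
Only numpy, scipy, OpenCV 4.12 (cv2) and the standard library are available. Lean on these libraries where they do the work, as an engineer would, in place of code of your own. Each camera call takes 0.05 s, during which the arm holds its last target.

## Task

Slide the blue cover of the code reader along its rails until it meets its end stop, so that the dark round window is bare. Then take the green-capped tube out of the rack, carry it over the clear screen, and finish while holding it upright over the middle of the window with its foot about 1 cm above the glass, so that the code under the foot can be read. The tube must not touch the reader; do not bump the screen, and leave the purple-capped tubes and the bottle where they are.

Things in the scene. Friction and masses are not known exactly. Their poses are not given: they have to be found in the camera images.
- green_tube: A 16 mm wide, 100 mm tall upright white plastic tube with a green cap 19 mm in diameter that takes up its top 24 mm (with a green label band lower down); this is the tube to present. It starts upright in one of the rack's four holes, foot 6 mm above the table; it stands loosely there (1 mm of play each way) and comes out straight up. Origin: centre of the flat underside of its foot; z runs up the tube to the cap. About 30 g, empty and sealed.
- purple_tube_1: A 16 mm wide, 100 mm tall upright white plastic tube with a purple cap 19 mm in diameter that takes up its top 24 mm; stands in another hole of the rack, 42 mm from the next; leave alone. Origin: centre of the flat underside of its foot; z runs up the tube to the cap. About 30 g, empty and sealed.
- purple_tube_2: A 16 mm wide, 100 mm tall upright white plastic tube with a purple cap 19 mm in diameter that takes up its top 24 mm; as purple_tube_1. Origin: centre of the flat underside of its foot; z runs up the tube to the cap. About 30 g, empty and sealed.
- purple_tube_3: A 16 mm wide, 100 mm tall upright white plastic tube with a purple cap 19 mm in diameter that takes up its top 24 mm; as purple_tube_1. Origin: centre of the flat underside of its foot; z runs up the tube to the cap. About 30 g, empty and sealed.
- rack: Fixed clear acrylic rack, 180 mm (its x) by 60 mm (its y), 54 mm high, with four square 19 mm holes in one row along its x axis, at x = -63, -21, 21, 63 mm; every hole holds a tube, whose upper 52 mm stand clear above the rack, so there is free room for fingers on the rack's +y and -y sides of each cap. Origin: centre of the underside, z up.
- guard: Fixed clear upright screen between rack and reader, 360 mm long (its x), 6 mm thick (its y), with a yellow top edge 120 mm above the table; two small grey feet reach 20 mm either side. Origin: centre of the underside, z up.
- reader: Fixed white code reader, a box 120 mm (its x) by 150 mm (its y) by 55 mm high; two dark rails 8 mm high run along its y at x = -31 and +31 mm on its flat top. Origin: centre of the underside, z up.
- window (a point): Centre of the reader's round dark glass window (32 mm across, small red dot in the middle, steel rim), at the height of the glass, which is flush with the box's top 55 mm above the table. It lies at x 0, y +22 mm in the reader's frame and is hidden by the cover at the start.
- cover_tab (a point): Centre of the top of the upright blue tab in the middle of the sliding cover. The tab is 34 mm along the reader's x, 10 mm thick along the reader's y and 28 mm tall below this point; it stands on the cover's plate, 54 mm (x) by 50 mm (y) by 4 mm thick, which lies 2 mm above the reader's top. Push the tab or pinch it.
- cover (a joint): How far the cover has slid, in m: 0 = window covered, 0.055 = at its end stop, fully open. It grows as the cover moves along the reader's -y axis. It starts between 0 and 0.012; moving it takes 2 to 4 N, and it stays where it is left.
- bottle: Small white bottle with a lilac cap, 40 mm across and 75 mm tall, standing on the table beyond the reader; leave alone. Origin: centre of its underside.
Things that resemble listed ones, but are neither listed nor needed, are in the scene too. Of the things like the reader, leave any that is orange or pink; of the rest the smaller one is meant.

How it is judged:
On the way, in this order (a step that is already met when the one before it is completed fails the run):
1. the reader's cover is slid to its end stop (value of joint cover above 0.05 m), for 0.2 s.
2. the green-capped tube passes over the top edge of the screen (z of green_tube in the frame of guard above 0.12 m and y of green_tube in the frame of guard between -0.04 and 0.04 m and x of green_tube in the frame of guard between -0.18 and 0.18 m), for 0.02 s.
At the end, for the whole second after the job is handed in: The cover is at its end stop (slid more than 50 of 55 mm); the green-capped tube is held still in the fingers, upright within 0.12 rad, its foot within 6 mm of the window's centre sideways and 4 to 17 mm above the glass, touching nothing of the reader (value of joint cover above 0.05 m and horizontal distance between green_tube and window below 0.006 m and z of green_tube in the frame of window between 0.004 and 0.017 m and angle between green_tube's own z axis and vertical below 0.12 rad and contact force between green_tube and the fingers above 0.5 N and contact force between green_tube and reader below 0.05 N and linear speed of green_tube below 0.02 m/s); the arm keeps its last pose, push and grip.
It fails at once if the green-capped tube touches the reader (contact force between green_tube and reader above 0.5 N).
It fails at once if the screen is bumped (contact force between guard and anything else above 2 N).
It fails at once if a purple-capped tube is displaced by more than 25 mm (distance of any of purple_tube_1, purple_tube_2, purple_tube_3 from where it was at the start of the episode above 0.025 m).
It fails at once if the bottle is displaced by more than 20 mm (distance of bottle from where it was at the start of the episode above 0.02 m).
It also fails if it takes over 62 s, if anything falls off the work surface, if the arm or the gripper's body presses on something with over 40 N, if the wrist force passes 120 N, or if a joint passes its speed limit or range.

## Working session

There is one attempt and no reset: what is moved stays moved. The work goes in short steps, Python scripts to look and compute and a tool call to move; the robot and the scene stay as the last step left them, time stands still between calls to the robot, and variables do not carry over. Pictures are saved under pics/ and viewed, and the job is handed in when it is done.

Besides the shell and the picture viewer there is one more tool, called after ">>>" as name(argument=value, ...), one argument or row to a line, values as JSON. jog_arm: Moves the arm, as the interface text tells. Its arguments: {"type":"object","properties":{"increments":{"type":"array"},"newtons":{"type":"number"}},"required":["increments"]}

```bash
mkdir -p pics
cat > h.py <<'E'
import numpy as np, cv2, pickle
from cell import arm
from scipy.spatial.transform import Rotation as Rn
def grab(n,tag):
    s=arm.observe(); d=arm.get_image(n)
    cv2.imwrite(f'pics/{tag}.png',d['frame']); d['s']=s
    pickle.dump(d,open(f'pics/{tag}.pkl','wb')); return d
def cam(d):
    K=np.array(d['intrinsics'])
    if 'R' in d: R=np.array(d['R']);t=np.array(d['t']).ravel(); return K,R,t
    s=d['s'];H=np.array(d['hand_eye']);T=np.eye(4);T[:3,:3]=Rn.from_rotvec(s['ee_rot']).as_matrix();T[:3,3]=s['position']
    M=np.linalg.inv(T@H); return K,M[:3,:3],M[:3,3]
def onplane(d,uv,z):
    K,R,t=cam(d);uv=np.atleast_2d(uv).astype(float)
    r=(R.T@np.linalg.inv(K)@np.c_[uv,np.ones(len(uv))].T).T; c=-R.T@t
    return c+r*((z-c[2])/r[:,2])[:,None]
def cloud(d):
    K,R,t=cam(d);Z=d['depth'];v,u=np.mgrid[:Z.shape[0],:Z.shape[1]]
    P=np.stack([(u-K[0,2])/K[0,0]*Z,(v-K[1,2])/K[1,1]*Z,Z],-1)
    W=(P-t)@R; W[Z==0]=np.nan; return W
E
python3 - <<'E'
from h import *
for n in ('scene','top','wrist'):
    d=grab(n,n+'0'); K,R,t=cam(d); print(n,K.round(1).tolist(),(-R.T@t).round(3))
s=arm.observe();print({k:np.round(v,3).tolist() for k,v in s.items()})
E
```

```text
scene [[455.1, 0.0, 324.5], [0.0, 455.1, 236.9], [0.0, 0.0, 1.0]] [1.066 0.426 0.622]
top [[608.9, 0.0, 322.8], [0.0, 608.9, 242.3], [0.0, 0.0, 1.0]] [ 0.254 -0.005  1.314]
wrist [[418.9, 0.0, 319.4], [0.0, 418.9, 240.2], [0.0, 0.0, 1.0]] [0.113 0.62  0.385]
{'clock': 0.15, 'joints': [-1.361, 0.435, 0.025, 1.574, -0.012, 1.134, -0.075], 'dq': [0.0, -0.003, -0.002, -0.004, -0.0, 0.0, 0.0], 'joint_efforts': [0.003, -66.826, 0.987, -31.469, -0.06, 0.039, 0.0], 'position': [0.192, 0.594, 0.226], 'ee_rot': [-0.489, -3.103, 0.002], 'force': [-0.381, -0.423, 1.018], 'ft_torque': [0.009, 0.006, 0.013], 'width': 1.001}
```

View pics/scene0.png

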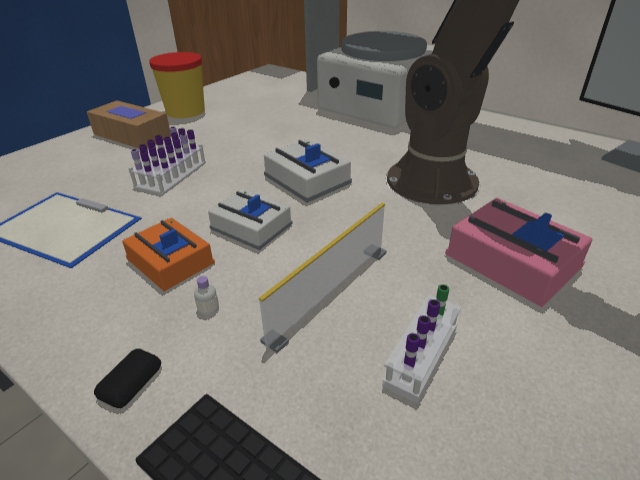

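View pics/top0.png

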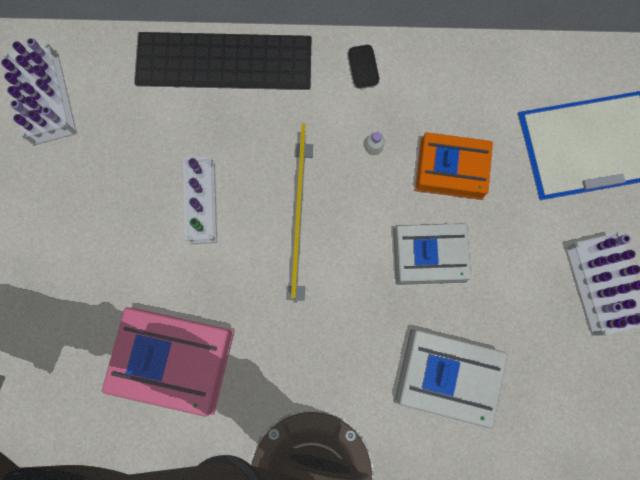

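View pics/wrist0.png

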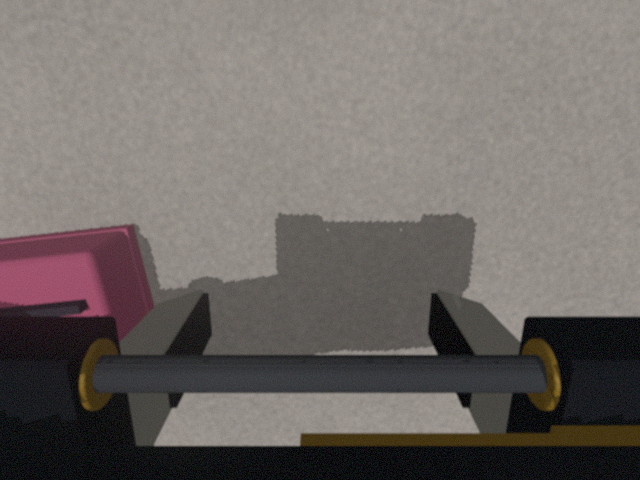

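The small white reader at about (432,252) in the top view is the target. The rack is at (200,200), with the green cap at (196,225), and the screen's yellow edge runs from (303,125) to (294,298). Next I'll measure them.

```bash
cat > m.py <<'E'
from h import *
d=pickle.load(open('pics/top0.pkl','rb'));f=d['frame'];hsv=cv2.cvtColor(f,cv2.COLOR_BGR2HSV);W=cloud(d)
def comp(m,box):
    mm=np.zeros(m.shape,np.uint8);x0,y0,x1,y1=box;mm[y0:y1,x0:x1]=m[y0:y1,x0:x1];return mm
H,S,V=hsv[...,0],hsv[...,1],hsv[...,2]
# reader top by depth
z=W[...,2]
m=comp(((z>0.045)&(z<0.095)).astype(np.uint8),(385,212,485,295))
c=max(cv2.findContours(m,0,2)[0],key=cv2.contourArea);r=cv2.minAreaRect(c);print('reader px',r)
b=cv2.boxPoints(r);P=onplane(d,b,0.055);print(P.round(4),'c',P.mean(0).round(4))
print('sides',np.linalg.norm(P-np.roll(P,1,0),axis=1).round(4))
blue=comp(((H>100)&(H<125)&(S>120)).astype(np.uint8),(400,225,460,275))
ys,xs=np.nonzero(blue);Q=W[ys,xs];print('blue n',len(xs),'z pct',np.percentile(Q[:,2],[1,25,50,90,99]).round(4))
t=Q[Q[:,2]>0.075];print('tab cloud n',len(t),t.mean(0).round(4),t.min(0).round(4),t.max(0).round(4))
p=Q[(Q[:,2]<0.066)];print('plate',p.min(0).round(4),p.max(0).round(4))
tt=(blue>0)&(z>0.08); 
c=max(cv2.findContours(tt.astype(np.uint8),0,2)[0],key=cv2.contourArea);print('tab px',cv2.minAreaRect(c), onplane(d,[cv2.minAreaRect(c)[0]],0.089).round(4))
g=comp(((H>40)&(H<85)&(S>80)).astype(np.uint8),(180,205,215,245));ys,xs=np.nonzero(g);Q=W[ys,xs];print('green',len(xs),xs.min(),xs.max(),ys.min(),ys.max(),Q[:,2].max().round(4))
k=Q[:,2]>0.1;print('cap cloud',k.sum(),np.median(Q[k],0).round(4),Q[k].min(0).round(4),Q[k].max(0).round(4))
y=comp(((H>15)&(H<35)&(S>120)).astype(np.uint8),(280,110,320,310));ys,xs=np.nonzero(y);
r=cv2.minAreaRect(np.c_[xs,ys].astype(np.float32));Pg=onplane(d,cv2.boxPoints(r),0.12);print('guard',Pg.round(4),Pg.mean(0).round(4))
pu=comp(((H>120)&(H<160)&(S>60)).astype(np.uint8),(180,150,215,245))
for c in cv2.findContours(pu,0,2)[0]:
    if cv2.contourArea(c)>10:
        mm=np.zeros_like(pu);cv2.drawContours(mm,[c],-1,1,-1);Q=W[mm>0];k=Q[:,2]>0.1;print('purple',k.sum(),Q[k].mean(0).round(4))
E
python3 m.py
python3 - <<'E'
import cv2
a=cv2.imread('pics/top0.png')
cv2.imwrite('pics/z1.png',cv2.resize(a[205:300,380:490],None,fx=7,fy=6,interpolation=2)[:600,:800])
cv2.imwrite('pics/z2.png',cv2.resize(a[150:250,170:230],None,fx=6,fy=6,interpolation=2))
E
```

```text
reader px ((432.9971008300781, 252.4063262939453), (56.84724807739258, 72.8082046508789), 88.21009063720703)
[[ 0.5113 -0.1682  0.055 ]
 [ 0.5193 -0.3223  0.055 ]
 [ 0.3986 -0.3233  0.055 ]
 [ 0.3909 -0.1716  0.055 ]] c [ 0.455  -0.2464  0.055 ]
sides [0.1204 0.1543 0.1207 0.1519]
blue n 600 z pct [nan nan nan nan nan]
tab cloud n 97 [ 0.4542 -0.2285  0.0868] [ 0.4377 -0.2344  0.0754] [ 0.4715 -0.2232  0.0929]
plate [ 0.4282 -0.2543  0.0515] [ 0.483  -0.2051  0.0657]
tab px ((427.5, 250.0), (16.0, 5.0), 90.0) [[ 0.4539 -0.2286  0.089 ]]
green 63 190 202 218 230 0.1103
cap cloud 40 [0.4974 0.2447 0.1058] [0.4904 0.2386 0.1   ] [0.508  0.2546 0.1103]
guard [[0.3505 0.0466 0.12  ]
 [0.7068 0.0352 0.12  ]
 [0.7064 0.0268 0.12  ]
 [0.3501 0.0386 0.12  ]] [0.5284 0.0368 0.12  ]
purple 63 [0.5412 0.2502 0.1053]
purple 0 [nan nan nan]
purple 60 [0.5832 0.2533 0.1055]
purple 63 [0.6246 0.2567 0.1053]m.py:25: RuntimeWarning: Mean of empty slice.
  mm=np.zeros_like(pu);cv2.drawContours(mm,[c],-1,1,-1);Q=W[mm>0];k=Q[:,2]>0.1;print('purple',k.sum(),Q[k].mean(0).round(4))
  ret = um.true_divide(
```

View pics/z1.png

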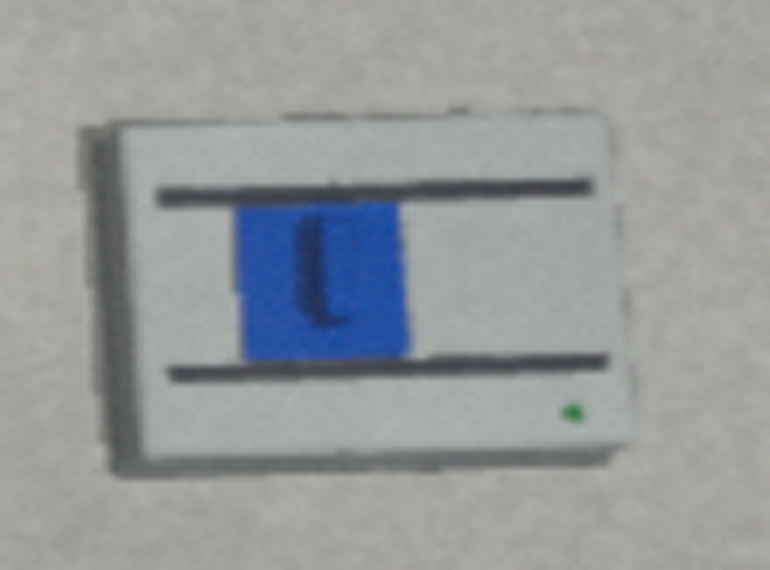

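View pics/z2.png

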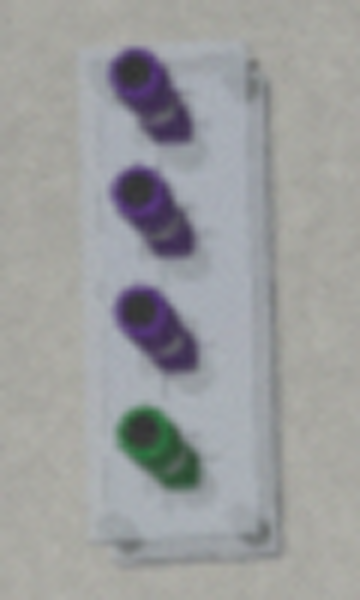

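```bash
cat > go.py <<'E'
import sys
from h import *
def go(p,yaw=None):
    s=arm.observe();R=Rn.from_rotvec(s['ee_rot']).as_matrix()
    d=R.T@(np.array(p)-s['position'])*1000
    cur=np.degrees(np.arctan2(R[1,1],R[0,1]))
    roll=0 if yaw is None else -np.radians((yaw-cur+90)%180-90)
    print('slide',d.round(1),'roll',round(roll,3),'cur yaw',cur.round(2),'tilt',np.degrees(np.arccos(-R[2,2])).round(2),'pos',np.round(s['position'],4),'F',np.round(s['force'],2),'w',round(s['width'],3),'t',round(s['clock'],2))
if __name__=='__main__':
    a=[float(x) for x in sys.argv[1:]]; go(a[:3],a[3] if len(a)>3 else None)
E
python3 go.py 0.45 0.2 0.25 92
```

```text
slide [-366.6 -295.8  -23.4] roll -0.348 cur yaw 72.07 tilt 0.07 pos [0.1923 0.5943 0.2262] F [-0.38 -0.42  1.02] w 1.001 t 0.15
```

>>> jog_arm(
  increments=[
    {"slide":[-36,-30,-2],"roll":-0.035,"gripper":1},
    {"slide":[-73,-59,-5],"roll":-0.07,"gripper":1},
    {"slide":[-110,-89,-7],"roll":-0.105,"gripper":1},
    {"slide":[-147,-118,-9],"roll":-0.14,"gripper":1},
    {"slide":[-183,-148,-12],"roll":-0.175,"gripper":1},
    {"slide":[-220,-177,-14],"roll":-0.21,"gripper":1},
    {"slide":[-257,-207,-16],"roll":-0.245,"gripper":1},
    {"slide":[-293,-237,-19],"roll":-0.28,"gripper":1},
    {"slide":[-330,-266,-21],"roll":-0.315,"gripper":1},
    {"slide":[-366,-296,-23],"roll":-0.348,"gripper":1},
  ],
)

```text
clock: 0.98
position: [0.4205, 0.2443, 0.2474]
ee_rot: [-0.058, 3.141, 0.0]
force: [0.0, 0.1, 0.7]
width: 1.0
```

```bash
python3 go.py 0.454 -0.229 0.2 92; python3 -c "
from h import *
grab('wrist','w1')"; python3 go.py 0.454 -0.229 0.2 92
```

```text
slide [ -16.  -474.2   47.3] roll 0.002 cur yaw 92.12 tilt 0.01 pos [0.4205 0.2443 0.2474] F [0.03 0.05 0.73] w 1.0 t 0.98
slide [ -14.1 -465.4   49.5] roll -0.004 cur yaw 91.74 tilt 0.26 pos [0.4256 0.2359 0.2479] F [ 4.45 -7.46  0.22] w 1.003 t 1.03
```

View pics/w1.png

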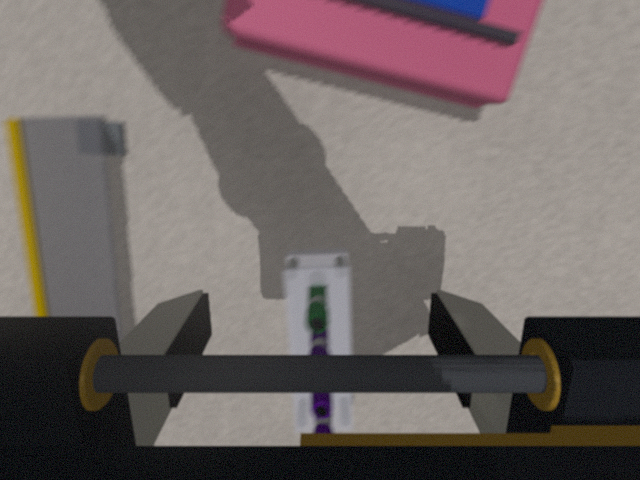

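The wrist view shows the rack between the fingers, with the green cap at (317,305), and the screen on the left. The cover comes first, so I'm moving over to the reader.

>>> jog_arm(
  increments=[
    {"slide":[1,-40,0],"roll":0,"gripper":1},
    {"slide":[3,-90,0],"roll":0,"gripper":1},
    {"slide":[5,-130,0],"roll":0,"gripper":1},
    {"slide":[6,-170,5],"roll":0,"gripper":1},
    {"slide":[7,-210,10],"roll":0,"gripper":1},
    {"slide":[8,-250,15],"roll":0,"gripper":1},
    {"slide":[9,-290,25],"roll":0,"gripper":1},
    {"slide":[10,-330,35],"roll":0,"gripper":1},
    {"slide":[11,-370,45],"roll":0,"gripper":1},
    {"slide":[11,-410,50],"roll":0,"gripper":1},
  ],
)

```text
clock: 1.87
position: [0.4224, -0.1652, 0.1964]
ee_rot: [0.056, -3.14, -0.001]
force: [0.9, 1.0, 0.0]
width: 1.0
```

>>> jog_arm(
  increments=[
    {"slide":[0,-19,0],"roll":0,"gripper":0.6},
    {"slide":[0,-19,0],"roll":0,"gripper":0.6},
    {"slide":[0,-19,0],"roll":0,"gripper":0.6},
    {"slide":[0,-19,0],"roll":0,"gripper":0.6},
    {"slide":[0,-19,0],"roll":0,"gripper":0.6},
    {"slide":[0,-19,0],"roll":0,"gripper":0.6},
    {"slide":[0,-19,0],"roll":0,"gripper":0.6},
    {"slide":[0,-19,0],"roll":0,"gripper":0.6},
    {"slide":[0,-19,0],"roll":0,"gripper":0.6},
    {"slide":[0,-19,0],"roll":0,"gripper":0.6},
  ],
)

```text
clock: 2.7
position: [0.424, -0.1826, 0.1973]
ee_rot: [-0.056, 3.141, 0.0]
force: [0.1, 0.1, 0.4]
width: 0.598
```

```bash
python3 -c "
from h import *
grab('wrist','w2')"; python3 go.py 0.454 -0.229 0.069 92
```

```text
slide [-28.3 -47.3 128.3] roll 0.0 cur yaw 92.03 tilt 0.01 pos [ 0.424  -0.1827  0.1973] F [ 0.75 -1.32  0.97] w 0.601 t 2.75
```

View pics/w2.png

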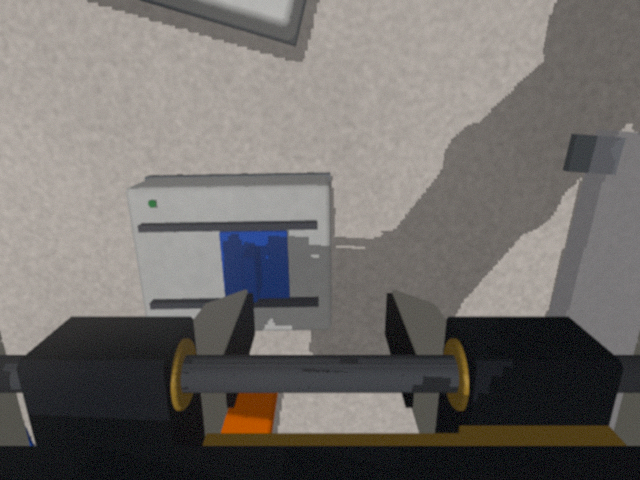

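The wrist view shows the reader with the blue cover at (255,265). I'll check the tab from this view as well.

Run:
```python
from h import *
d=pickle.load(open('pics/w2.pkl','rb'));f=d['frame'];hsv=cv2.cvtColor(f,cv2.COLOR_BGR2HSV);W=cloud(d)
H,S,V=[hsv[...,i] for i in range(3)]
m=((H>100)&(H<125)&(S>120));m[:220]=0;m[310:]=0;m[:,:210]=0;m[:,300:]=0
Q=W[m];print(len(Q),np.nanpercentile(Q,[1,50,99],axis=0).round(4))
t=Q[Q[:,2]>0.08];print('tab',len(t),t.min(0).round(4),t.max(0).round(4),t.mean(0).round(4))
z=W[...,2];g=(z>0.045)&(z<0.062)&(np.hypot(W[...,0]-.455,W[...,1]+.246)<.12)
p=W[g];print('top z',np.median(p[:,2]))
print(np.percentile(p,[0.3,99.7],axis=0).round(4))
dk=g|((z>0.05)&(z<0.075)); dk&=(V<75)&(np.hypot(W[...,0]-.455,W[...,1]+.246)<.09)
for c in cv2.findContours(dk.astype(np.uint8),0,2)[0]:
    if cv2.contourArea(c)>200:
        r=cv2.minAreaRect(c);b=cv2.boxPoints(r);print('rail',r,onplane(d,b,.063).round(4).tolist())
```

```text
4211 [[ 0.4292 -0.2543  0.0603]
 [ 0.4505 -0.2264  0.0623]
 [ 0.4809 -0.206   0.0909]]
tab 676 [ 0.4146 -0.2357  0.08  ] [ 0.4722 -0.2105  0.2004] [ 0.4517 -0.2293  0.0894]
top z 0.05606576191652164
[[ 0.3945 -0.3228  0.0463]
 [ 0.513  -0.1727  0.062 ]]
rail ((182.52146911621094, 302.9662170410156), (7.198223114013672, 63.11775207519531), 88.72696685791016) [[0.4869, -0.3104, 0.063], [0.4839, -0.2618, 0.063], [0.49, -0.2619, 0.063], [0.493, -0.3108, 0.063]]
rail ((285.97930908203125, 301.780029296875), (9.456268310546875, 64.12638092041016), 89.02897644042969) [[0.4819, -0.2312, 0.063], [0.4792, -0.182, 0.063], [0.4872, -0.1816, 0.063], [0.4899, -0.2312, 0.063]]
rail ((240.53369140625, 225.5568084716797), (6.9334940910339355, 149.02915954589844), 89.06080627441406) [[0.425, -0.2942, 0.063], [0.4193, -0.1863, 0.063], [0.4245, -0.186, 0.063], [0.4303, -0.2945, 0.063]]
```

>>> jog_arm(
  increments=[
    {"slide":[-10,-17,0],"roll":-0.017,"gripper":0.6},
    {"slide":[-28,-47,10],"roll":-0.017,"gripper":0.6},
    {"slide":[-28,-47,30],"roll":-0.017,"gripper":0.6},
    {"slide":[-28,-47,50],"roll":-0.017,"gripper":0.6},
    {"slide":[-28,-47,75],"roll":-0.017,"gripper":0.6},
    {"slide":[-28,-47,95],"roll":-0.017,"gripper":0.6},
    {"slide":[-28,-47,115],"roll":-0.017,"gripper":0.6},
    {"slide":[-28,-47,130],"roll":-0.017,"gripper":0.6},
    {"slide":[-28,-47,130],"roll":-0.017,"gripper":0.6},
    {"slide":[-28,-47,130],"roll":-0.017,"gripper":0.6},
  ],
)

```text
clock: 3.58
position: [0.4531, -0.2288, 0.0669]
ee_rot: [0.081, -3.139, -0.001]
force: [0.2, -0.4, 0.7]
width: 0.603
```

```bash
python3 go.py 0.454 -0.229 0.067 93
```

```text
slide [-0.9 -0.2 -0.1] roll -0.001 cur yaw 92.97 tilt 0.1 pos [ 0.4531 -0.2288  0.0669] F [ 0.15 -0.4   0.72] w 0.603 t 3.58
```

Now I'll pinch at 20 N and slide along −y.

>>> jog_arm(
  increments=[
    {"slide":[0,0,0],"roll":0,"gripper":0},
    {"slide":[0,0,0],"roll":0,"gripper":0},
    {"slide":[0,0,0],"roll":0,"gripper":0},
    {"slide":[0,0,0],"roll":0,"gripper":0},
    {"slide":[0,0,0],"roll":0,"gripper":0},
    {"slide":[0,0,0],"roll":0,"gripper":0},
    {"slide":[0,0,0],"roll":0,"gripper":0},
    {"slide":[0,0,0],"roll":0,"gripper":0},
    {"slide":[0,0,0],"roll":0,"gripper":0},
    {"slide":[0,0,0],"roll":0,"gripper":0},
  ],
  newtons=20,
)

```text
clock: 4.42
position: [0.4537, -0.229, 0.0674]
ee_rot: [-0.082, 3.14, -0.0]
force: [-0.1, -0.7, 3.0]
width: 0.108
```

>>> jog_arm(
  increments=[
    {"slide":[0,-5,0],"roll":0,"gripper":0},
    {"slide":[0,-10,0],"roll":0,"gripper":0},
    {"slide":[0,-15,0],"roll":0,"gripper":0},
    {"slide":[0,-20,0],"roll":0,"gripper":0},
    {"slide":[0,-25,0],"roll":0,"gripper":0},
    {"slide":[0,-30,0],"roll":0,"gripper":0},
    {"slide":[0,-35,0],"roll":0,"gripper":0},
    {"slide":[0,-40,0],"roll":0,"gripper":0},
    {"slide":[0,-44,0],"roll":0,"gripper":0},
    {"slide":[0,-44,0],"roll":0,"gripper":0},
  ],
)

```text
clock: 5.25
position: [0.456, -0.2735, 0.0674]
ee_rot: [-0.081, 3.14, -0.0]
force: [-0.9, -1.9, 4.1]
width: 0.106
```

```bash
python3 go.py 0.454 -0.279 0.067 93; python3 -c "
from h import *
grab('wrist','w3')"
```

```text
slide [ 2.3 -5.4  0.4] roll -0.001 cur yaw 92.95 tilt 0.03 pos [ 0.456  -0.2735  0.0674] F [-0.89 -1.95  4.14] w 0.106 t 5.25
```

View pics/w3.png

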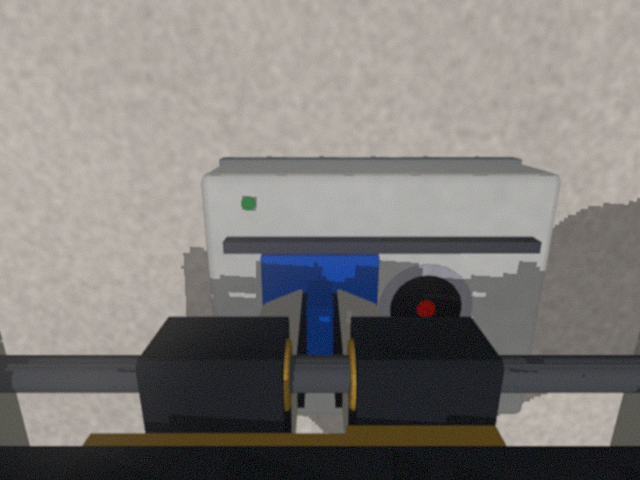

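The cover is mostly open and the window shows its red dot at (427,309). I'll push on gently until the force shows the end stop.

>>> jog_arm(
  increments=[
    {"slide":[0,-1,0],"roll":0,"gripper":0},
    {"slide":[0,-2,0],"roll":0,"gripper":0},
    {"slide":[0,-3,0],"roll":0,"gripper":0},
    {"slide":[0,-4,0],"roll":0,"gripper":0},
    {"slide":[0,-5,0],"roll":0,"gripper":0},
    {"slide":[0,-6,0],"roll":0,"gripper":0},
    {"slide":[0,-7,0],"roll":0,"gripper":0},
    {"slide":[0,-8,0],"roll":0,"gripper":0},
    {"slide":[0,-8,0],"roll":0,"gripper":0},
    {"slide":[0,-8,0],"roll":0,"gripper":0},
  ],
)

```text
clock: 6.13
position: [0.4564, -0.2803, 0.0673]
ee_rot: [-0.082, 3.14, 0.001]
force: [-0.2, 1.1, 5.3]
width: 0.11
```

```bash
python3 go.py 0.454 -0.279 0.067 93; python3 -c "
from h import *
d=grab('wrist','w4')
h=cv2.cvtColor(d['frame'],cv2.COLOR_BGR2HSV);m=((h[...,0]<8)|(h[...,0]>172))&(h[...,1]>180)&(h[...,2]>100);m[:150]=0;m[340:]=0
ys,xs=np.nonzero(m);print(len(xs),xs.mean(),ys.mean(),onplane(d,[[xs.mean(),ys.mean()]],.055))
d=pickle.load(open('pics/w3.pkl','rb'));print(onplane(d,[[427,309]],.055))
"
```

```text
slide [2.3 1.4 0.3] roll 0.0 cur yaw 93.01 tilt 0.03 pos [ 0.4564 -0.2803  0.0673] F [-0.18  1.1   5.31] w 0.11 t 6.13
182 440.6868131868132 308.35714285714283 [[ 0.45690803 -0.22552296  0.055     ]]
[[ 0.45725315 -0.22485722  0.055     ]]
```

>>> jog_arm(
  increments=[
    {"slide":[0,-1,0],"roll":0,"gripper":0},
    {"slide":[0,-2,0],"roll":0,"gripper":0},
    {"slide":[0,-3,0],"roll":0,"gripper":0},
    {"slide":[0,-4,0],"roll":0,"gripper":0},
    {"slide":[0,-4,0],"roll":0,"gripper":0},
    {"slide":[0,-4,0],"roll":0,"gripper":0},
    {"slide":[0,-4,0],"roll":0,"gripper":0},
    {"slide":[0,-4,0],"roll":0,"gripper":0},
    {"slide":[0,-4,0],"roll":0,"gripper":0},
    {"slide":[0,-4,0],"roll":0,"gripper":0},
  ],
)

```text
clock: 7.02
position: [0.4564, -0.2813, 0.0673]
ee_rot: [0.085, -3.139, -0.007]
force: [-2.8, 10.3, 13.4]
width: 0.109
```

```bash
python3 go.py 0.454 -0.279 0.067 93
```

```text
slide [2.3 2.4 0.3] roll 0.002 cur yaw 93.11 tilt 0.28 pos [ 0.4564 -0.2813  0.0673] F [-2.78 10.26 13.38] w 0.109 t 7.02
```

The force rose to 10 N with no further travel, so the cover is on its end stop. Next I'll back off the push, open and lift.

>>> jog_arm(
  increments=[
    {"slide":[0,2,0],"roll":0,"gripper":0},
    {"slide":[0,4,0],"roll":0,"gripper":0.3},
    {"slide":[0,4,0],"roll":0,"gripper":0.5},
    {"slide":[0,4,0],"roll":0,"gripper":0.5},
    {"slide":[0,4,0],"roll":0,"gripper":0.5},
    {"slide":[0,4,0],"roll":0,"gripper":0.5},
    {"slide":[0,4,-20],"roll":0,"gripper":0.5},
    {"slide":[0,4,-50],"roll":0,"gripper":0.5},
    {"slide":[0,4,-90],"roll":0,"gripper":0.5},
    {"slide":[0,4,-130],"roll":0,"gripper":0.5},
  ],
)

```text
clock: 7.85
position: [0.4553, -0.2807, 0.1981]
ee_rot: [0.081, -3.138, -0.001]
force: [1.1, -1.1, 0.1]
width: 0.498
```

>>> jog_arm(
  increments=[
    {"slide":[0,0,-20],"roll":0,"gripper":0.5},
    {"slide":[20,40,-30],"roll":0,"gripper":0.5},
    {"slide":[30,80,-30],"roll":0,"gripper":0.5},
    {"slide":[60,100,-30],"roll":0,"gripper":0.5},
    {"slide":[60,100,-30],"roll":0,"gripper":0.5},
    {"slide":[60,100,-30],"roll":0,"gripper":0.5},
    {"slide":[60,100,-30],"roll":0,"gripper":0.5},
    {"slide":[60,100,-30],"roll":0,"gripper":0.5},
    {"slide":[60,100,-30],"roll":0,"gripper":0.5},
    {"slide":[60,100,-30],"roll":0,"gripper":0.5},
  ],
)

```text
clock: 8.68
position: [0.3916, -0.1848, 0.2271]
ee_rot: [0.08, -3.14, 0.001]
force: [0.2, 0.4, 0.2]
width: 0.499
```

```bash
python3 go.py 0.43 0.246 0.21 94; python3 -c "
from h import *
d=grab('wrist','w5');d=grab('top','top5')"
```

```text
slide [-60.3 428.2  16.8] roll -0.019 cur yaw 92.92 tilt 0.04 pos [ 0.3916 -0.1848  0.2271] F [0.24 0.42 0.23] w 0.499 t 8.68
```

View pics/w5.png

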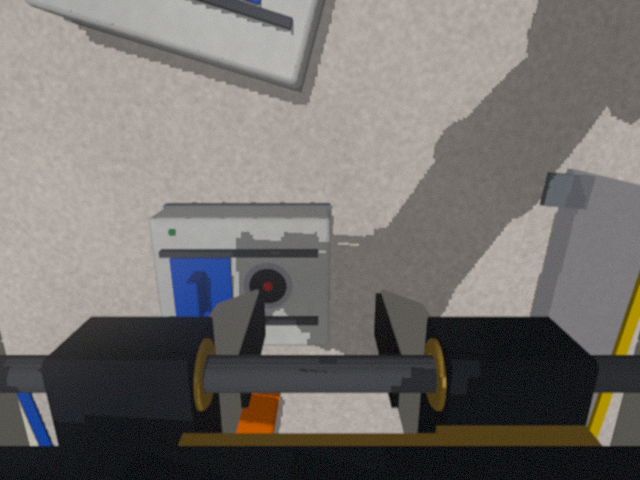

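View pics/top5.png

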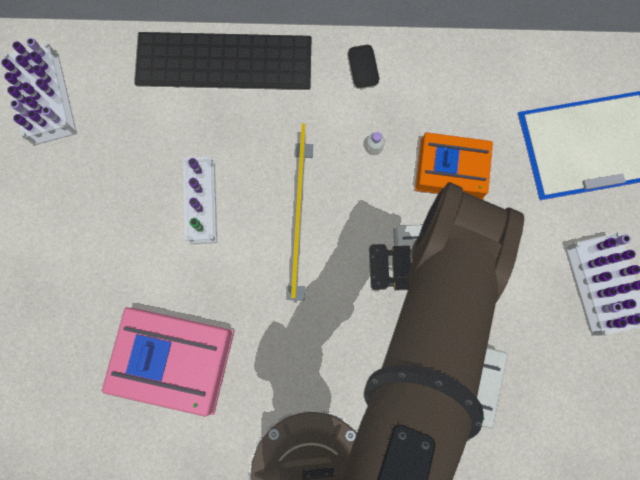

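The wrist view shows the window bare, with the red dot at (267,287) and the cover off to the left. In the top view the rack, bottle and screen haven't moved.

Run:
```python
from h import *
d=pickle.load(open('pics/w5.pkl','rb'));h=cv2.cvtColor(d['frame'],cv2.COLOR_BGR2HSV);m=((h[...,0]<8)|(h[...,0]>172))&(h[...,1]>150)&(h[...,2]>60);m[:260]=0;m[310:]=0;m[:,:240]=0;m[:,300:]=0
ys,xs=np.nonzero(m);print(len(xs),xs.mean(),ys.mean(),onplane(d,[[xs.mean(),ys.mean()]],.055))
W=cloud(d);print(np.nanmedian(W[275:300,255:280].reshape(-1,3),0))
m=((h[...,0]>100)&(h[...,0]<125)&(h[...,1]>120));m[:245]=0;m[318:]=0;m[:,:165]=0;m[:,240:]=0
Q=W[m];print(np.nanpercentile(Q,[1,50,99],axis=0).round(4));t=Q[Q[:,2]>.083];print('tab',len(t),t.mean(0).round(4))
```

```text
60 267.23333333333335 286.0 [[ 0.45694794 -0.22666362  0.055     ]]
[ 0.45395973 -0.22400849  0.05717061]
[[ 0.4313 -0.3051  0.0604]
 [ 0.4509 -0.2776  0.0624]
 [ 0.4842 -0.2571  0.0912]]
tab 546 [ 0.4527 -0.2785  0.0944]
```

>>> jog_arm(
  increments=[
    {"slide":[-2,40,0],"roll":-0.02,"gripper":0.6},
    {"slide":[-6,80,0],"roll":-0.02,"gripper":0.6},
    {"slide":[-10,120,0],"roll":-0.02,"gripper":0.6},
    {"slide":[-14,160,0],"roll":-0.02,"gripper":0.6},
    {"slide":[-18,200,0],"roll":-0.02,"gripper":0.6},
    {"slide":[-22,240,0],"roll":-0.02,"gripper":0.6},
    {"slide":[-26,280,0],"roll":-0.02,"gripper":0.6},
    {"slide":[-30,320,0],"roll":-0.02,"gripper":0.6},
    {"slide":[-35,360,0],"roll":-0.02,"gripper":0.6},
    {"slide":[-40,400,0],"roll":-0.02,"gripper":0.6},
  ],
)

```text
clock: 9.62
position: [0.4102, 0.2195, 0.2272]
ee_rot: [-0.113, 3.14, 0.0]
force: [1.2, -0.1, 0.3]
width: 0.598
```

>>> jog_arm(
  increments=[
    {"slide":[0,20,0],"roll":0,"gripper":0.6},
    {"slide":[0,20,0],"roll":0,"gripper":0.6},
    {"slide":[0,20,0],"roll":0,"gripper":0.6},
    {"slide":[0,20,0],"roll":0,"gripper":0.6},
    {"slide":[0,20,0],"roll":0,"gripper":0.6},
    {"slide":[0,20,0],"roll":0,"gripper":0.6},
    {"slide":[0,20,0],"roll":0,"gripper":0.6},
    {"slide":[0,20,0],"roll":0,"gripper":0.6},
    {"slide":[0,20,0],"roll":0,"gripper":0.6},
    {"slide":[0,20,0],"roll":0,"gripper":0.6},
  ],
)

```text
clock: 10.45
position: [0.4089, 0.2373, 0.2273]
ee_rot: [-0.113, 3.139, 0.0]
force: [0.4, 0.7, -0.2]
width: 0.599
```

```bash
python3 go.py 0.498 0.246 0.21 94.5; python3 -c "
from h import *
d=grab('wrist','w6')"
```

```text
slide [-89.5   2.3  17.4] roll -0.007 cur yaw 94.12 tilt 0.01 pos [0.4089 0.2373 0.2273] F [ 0.38  0.69 -0.16] w 0.599 t 10.45
```

View pics/w6.png

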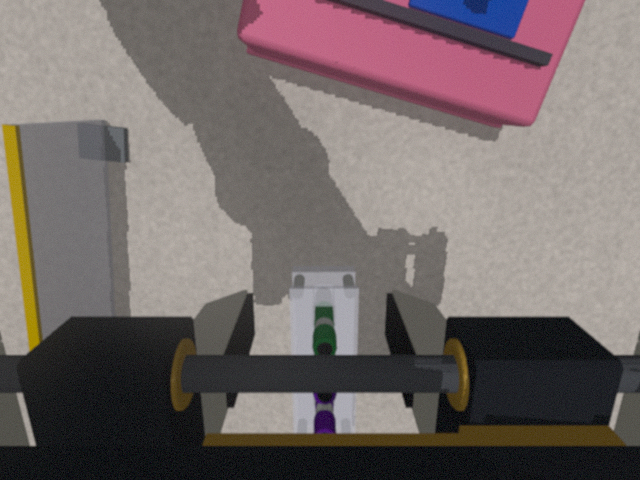

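```bash
python3 - <<'E'
from h import *
d=pickle.load(open('pics/w6.pkl','rb'));h=cv2.cvtColor(d['frame'],cv2.COLOR_BGR2HSV);W=cloud(d)
m=((h[...,0]>40)&(h[...,0]<90)&(h[...,1]>80));m[:290]=0;m[360:]=0;m[:,:290]=0;m[:,360:]=0
ys,xs=np.nonzero(m)
for r in range(300,358,5):
    k=ys==r
    if k.any():print(r,xs[k].min(),xs[k].max(),k.sum(),W[r,xs[k]].mean(0).round(4))
Q=W[m];Q=Q[np.isfinite(Q[:,2])]
k=Q[:,2]>.085;print('cap',k.sum(),np.percentile(Q[k],[1,50,99],axis=0).round(4))
E
python3 -c "
import cv2;a=cv2.imread('pics/w6.png');cv2.imwrite('pics/z6.png',cv2.resize(a[260:440,260:390],None,fx=4,fy=3.3,interpolation=2)[:600])"
```

```text
310 316 331 16 [0.4937 0.2468 0.0568]
315 316 331 16 [0.4936 0.2467 0.0662]
325 320 329 9 [0.4921 0.2469 0.0859]
330 315 332 18 [0.4928 0.2464 0.0926]
335 314 334 21 [0.4931 0.2467 0.0997]
340 314 334 21 [0.4938 0.2467 0.1059]
345 314 335 10 [0.4975 0.2474 0.1069]
350 314 334 8 [0.5018 0.2461 0.1071]
cap 442 [[0.491  0.2392 0.0861]
 [0.4936 0.2466 0.1031]
 [0.5053 0.2553 0.1081]]
```

View pics/z6.png

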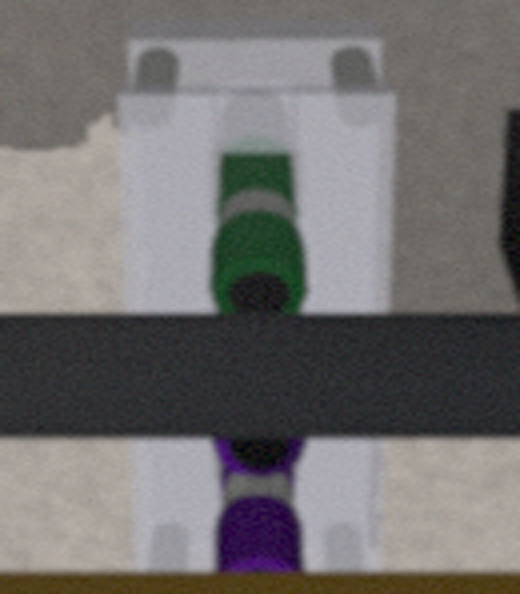

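>>> jog_arm(
  increments=[
    {"slide":[-30,1,10],"roll":-0.007,"gripper":0.6},
    {"slide":[-60,2,20],"roll":-0.007,"gripper":0.6},
    {"slide":[-91,3,27],"roll":-0.007,"gripper":0.6},
    {"slide":[-91,3,27],"roll":-0.007,"gripper":0.6},
    {"slide":[-91,3,45],"roll":-0.007,"gripper":0.6},
    {"slide":[-91,3,65],"roll":-0.007,"gripper":0.6},
    {"slide":[-91,3,85],"roll":-0.007,"gripper":0.6},
    {"slide":[-91,3,90],"roll":-0.007,"gripper":0.6},
    {"slide":[-91,3,90],"roll":-0.007,"gripper":0.6},
    {"slide":[-91,3,90],"roll":-0.007,"gripper":0.6},
  ],
)

```text
clock: 11.33
position: [0.4995, 0.2472, 0.1378]
ee_rot: [-0.124, 3.139, 0.0]
force: [0.2, -0.1, 1.1]
width: 0.596
```

```bash
python3 go.py 0.500 0.247 0.075 94.5; python3 -c "
from h import *
d=grab('wrist','w7');d=grab('scene','s7')"
```

```text
slide [-0.5 -0.2 62.8] roll 0.001 cur yaw 94.54 tilt 0.01 pos [0.4995 0.2472 0.1378] F [ 0.15 -0.11  1.1 ] w 0.596 t 11.33
```

View pics/w7.png

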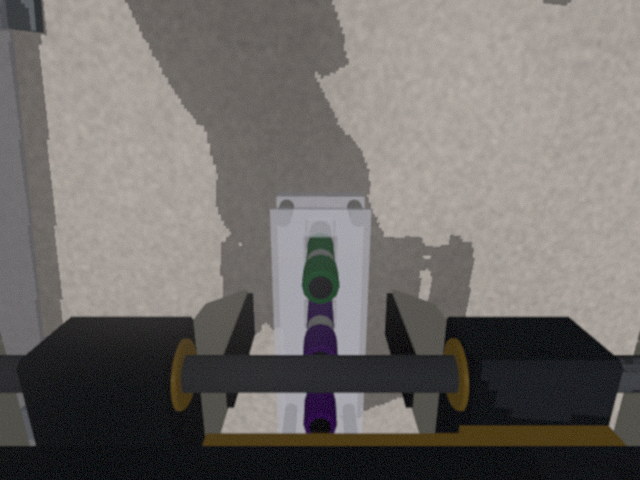

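View pics/s7.png

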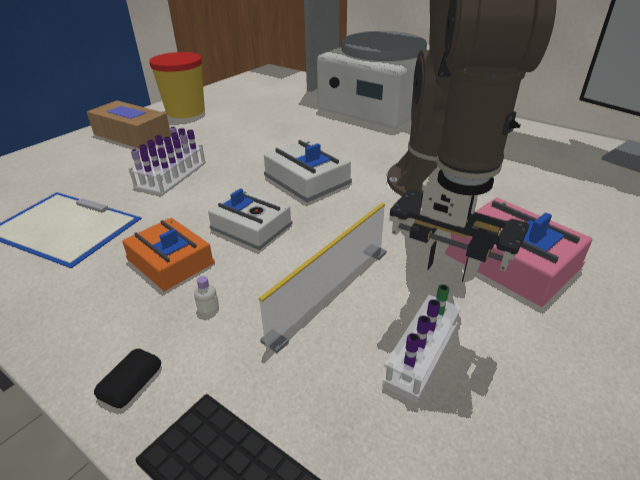

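In the wrist view the cap is centred between the fingers, with its top at (320,287). In the scene view the fingers are above the green end of the rack.

Run:
```python
from h import *
d=pickle.load(open('pics/w7.pkl','rb'));h=cv2.cvtColor(d['frame'],cv2.COLOR_BGR2HSV);W=cloud(d)
m=(h[...,2]<40);m[:272]=0;m[303:]=0;m[:,:300]=0;m[:,340:]=0
ys,xs=np.nonzero(m);print(len(xs),xs.mean(),ys.mean(),onplane(d,[[xs.mean(),ys.mean()]],.106).round(4),W[m].mean(0))
g=((h[...,0]>40)&(h[...,0]<90)&(h[...,1]>80));g[:230]=0;g[310:]=0;g[:,:290]=0;g[:,350:]=0
Q=W[g];k=Q[:,2]>.1;print(np.percentile(Q[k],[1,50,99],axis=0).round(4))
```

```text
46 322.30434782608694 289.0869565217391 [[0.5021 0.2486 0.106 ]] [0.50144425 0.24855332 0.10756378]
[[0.4913 0.239  0.1002]
 [0.4961 0.2471 0.1066]
 [0.509  0.2555 0.1081]]
```

>>> jog_arm(
  increments=[
    {"slide":[-1,0,10],"roll":0,"gripper":0.6},
    {"slide":[-1,0,20],"roll":0,"gripper":0.6},
    {"slide":[-1,0,35],"roll":0,"gripper":0.6},
    {"slide":[-1,0,50],"roll":0,"gripper":0.6},
    {"slide":[-1,0,63],"roll":0,"gripper":0.6},
    {"slide":[-1,0,63],"roll":0,"gripper":0.6},
    {"slide":[-1,0,63],"roll":0,"gripper":0.4},
    {"slide":[-1,0,63],"roll":0,"gripper":0.3},
    {"slide":[-1,0,63],"roll":0,"gripper":0.3},
    {"slide":[-1,0,63],"roll":0,"gripper":0.3},
  ],
)

```text
clock: 12.27
position: [0.5009, 0.2473, 0.075]
ee_rot: [-0.124, 3.138, 0.001]
force: [-0.4, 0.2, 0.1]
width: 0.362
```

>>> jog_arm(
  increments=[
    {"slide":[0,0,0],"roll":0,"gripper":0.15},
    {"slide":[0,0,0],"roll":0,"gripper":0.15},
    {"slide":[0,0,0],"roll":0,"gripper":0.1},
    {"slide":[0,0,0],"roll":0,"gripper":0.1},
    {"slide":[0,0,0],"roll":0,"gripper":0},
    {"slide":[0,0,0],"roll":0,"gripper":0},
    {"slide":[0,0,0],"roll":0,"gripper":0},
    {"slide":[0,0,0],"roll":0,"gripper":0},
    {"slide":[0,0,0],"roll":0,"gripper":0},
    {"slide":[0,0,0],"roll":0,"gripper":0},
  ],
  newtons=20,
)

```text
clock: 13.1
position: [0.5007, 0.2473, 0.0746]
ee_rot: [-0.124, 3.138, 0.001]
force: [0.2, -0.1, 5.2]
width: 0.203
```

```bash
python3 go.py 0.500 0.247 0.24 94.5
```

```text
slide [   0.6   -0.2 -165.4] roll 0.001 cur yaw 94.54 tilt 0.05 pos [0.5007 0.2473 0.0746] F [ 0.16 -0.07  5.18] w 0.203 t 13.1
```

The jaws stopped at 18.7 mm, which matches the 19 mm cap. Now I'll lift straight up.

>>> jog_arm(
  increments=[
    {"slide":[0,0,-5],"roll":0,"gripper":0},
    {"slide":[0,0,-15],"roll":0,"gripper":0},
    {"slide":[0,0,-30],"roll":0,"gripper":0},
    {"slide":[0,0,-50],"roll":0,"gripper":0},
    {"slide":[0,0,-75],"roll":0,"gripper":0},
    {"slide":[0,0,-100],"roll":0,"gripper":0},
    {"slide":[0,0,-125],"roll":0,"gripper":0},
    {"slide":[0,0,-150],"roll":0,"gripper":0},
    {"slide":[0,0,-165],"roll":0,"gripper":0},
    {"slide":[0,0,-165],"roll":0,"gripper":0},
  ],
)

```text
clock: 13.93
position: [0.5018, 0.2478, 0.2435]
ee_rot: [-0.124, 3.134, 0.005]
force: [-0.1, 0.1, -0.8]
width: 0.2
```

```bash
python3 go.py 0.456 -0.1 0.24 93;python3 -c "
from h import *
d=grab('wrist','w8');d=grab('scene','s8')"
```

```text
slide [  73.1 -343.1    2.1] roll 0.026 cur yaw 94.52 tilt 0.35 pos [0.5018 0.2478 0.2435] F [-0.08  0.11 -0.77] w 0.2 t 13.93
```

View pics/w8.png

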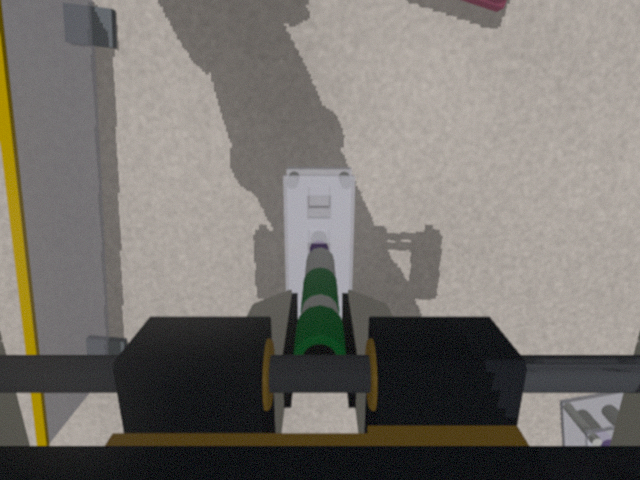

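View pics/s8.png

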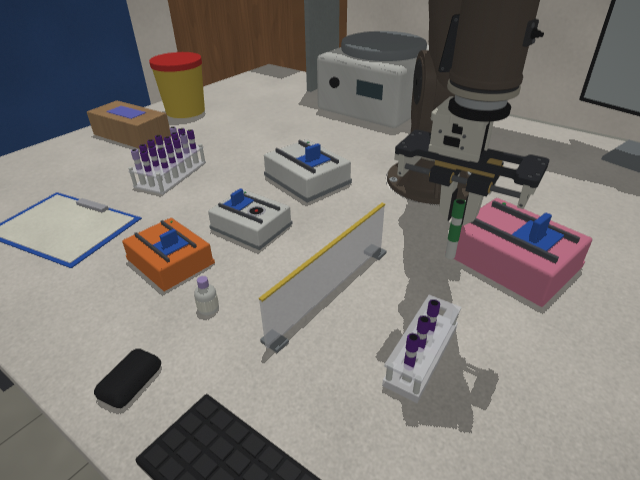

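The tube is clear of the rack and hangs upright in the fingers at (318,320). The purple tubes are still in place. Next I'll carry it over the screen with the foot at about 0.17 m.

>>> jog_arm(
  increments=[
    {"slide":[5,-15,0],"roll":0.026,"gripper":0},
    {"slide":[12,-45,0],"roll":0.026,"gripper":0},
    {"slide":[20,-80,0],"roll":0.026,"gripper":0},
    {"slide":[28,-115,0],"roll":0.026,"gripper":0},
    {"slide":[36,-150,0],"roll":0.026,"gripper":0},
    {"slide":[44,-185,0],"roll":0.026,"gripper":0},
    {"slide":[52,-220,0],"roll":0.026,"gripper":0},
    {"slide":[60,-255,0],"roll":0.026,"gripper":0},
    {"slide":[68,-290,0],"roll":0.026,"gripper":0},
    {"slide":[73,-320,0],"roll":0.026,"gripper":0},
  ],
)

```text
clock: 14.87
position: [0.4503, -0.0807, 0.2382]
ee_rot: [0.079, -3.138, 0.0]
force: [0.3, -0.7, -0.4]
width: 0.204
```

>>> jog_arm(
  increments=[
    {"slide":[0,-20,0],"roll":0,"gripper":0},
    {"slide":[0,-35,0],"roll":0,"gripper":0},
    {"slide":[0,-50,0],"roll":0,"gripper":0},
    {"slide":[0,-60,0],"roll":0,"gripper":0},
    {"slide":[0,-60,0],"roll":0,"gripper":0},
    {"slide":[0,-60,0],"roll":0,"gripper":0},
    {"slide":[0,-60,0],"roll":0,"gripper":0},
    {"slide":[0,-60,0],"roll":0,"gripper":0},
    {"slide":[0,-60,0],"roll":0,"gripper":0},
    {"slide":[0,-60,0],"roll":0,"gripper":0},
  ],
)

```text
clock: 15.7
position: [0.4562, -0.1369, 0.2392]
ee_rot: [-0.085, 3.14, 0.0]
force: [0.5, 0.5, -0.3]
width: 0.201
```

```bash
python3 go.py 0.457 -0.2255 0.17 93;python3 -c "
from h import *
d=grab('wrist','w9')"
```

```text
slide [  4.  -88.5  69.2] roll 0.002 cur yaw 93.11 tilt 0.01 pos [ 0.4562 -0.1369  0.2392] F [ 0.5   0.53 -0.29] w 0.201 t 15.7
```

View pics/w9.png

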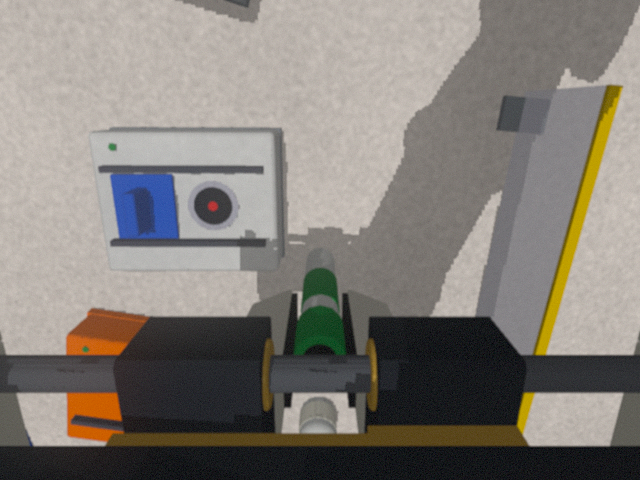

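The window is bare: red dot at (213,206), steel rim around it, and the cover to its left. The foot of the tube shows near (320,250). I'll fix the window centre and the foot's position in the tool frame.

Run:
```python
from h import *
d=pickle.load(open('pics/w9.pkl','rb'));h=cv2.cvtColor(d['frame'],cv2.COLOR_BGR2HSV);W=cloud(d)
box=np.zeros(h.shape[:2],bool);box[175:238,182:245]=1
red=box&((h[...,0]<10)|(h[...,0]>170))&(h[...,1]>120)
ys,xs=np.nonzero(red);print('red',len(xs),onplane(d,[[xs.mean(),ys.mean()]],.055).round(4))
dk=(box&(h[...,2]<70)|red).astype(np.uint8)
c=max(cv2.findContours(dk,0,2)[0],key=cv2.contourArea);e=cv2.fitEllipse(c);print(e,onplane(d,[e[0]],.055).round(4),'dia',e[1][0]/418.9*(d['depth'][206,225]))
print('depth',np.nanmedian(W[195:217,200:226].reshape(-1,3),0).round(4))
# reader top outline
z=W[...,2]
# tube profile
f=d['frame']
print([ (r,f[r,320].tolist(),W[r,320].round(4).tolist()) for r in range(240,300,4)])
# project expected foot in tool frame
H=np.linalg.inv(np.array(d['hand_eye']));K=np.array(d['intrinsics'])
th=np.linspace(0,2*np.pi,12)[:-1];P=np.c_[.008*np.cos(th),.008*np.sin(th),0*th+.0686,1+0*th]
q=(H@P.T)[:3];q=(K@q)/q[2];print('foot proj',q[:2].T.round(1).tolist())
a=d['frame'].copy()
for p in q[:2].T: cv2.circle(a,tuple(int(round(v)) for v in p),1,(0,0,255),-1)
cv2.imwrite('pics/z9.png',cv2.resize(a[220:360,250:390],None,fx=4,fy=4))
```

```text
red 82 [[ 0.4566 -0.2269  0.055 ]]
((212.5509490966797, 205.45718383789062), (32.89518737792969, 35.75666046142578), 125.55775451660156) [[ 0.4563 -0.2268  0.055 ]] dia 0.027362296
depth [ 0.4557 -0.2264  0.0571]
[(240, [119, 123, 128], [0.4991, -0.1342, 0.0]), (244, [124, 128, 134], [0.5031, -0.134, 0.0006]), (248, [111, 112, 113], [0.4483, -0.1372, 0.1753]), (252, [108, 112, 114], [0.4486, -0.1372, 0.1812]), (256, [114, 115, 116], [0.4483, -0.1373, 0.1886]), (260, [101, 103, 102], [0.4481, -0.1373, 0.1951]), (264, [102, 106, 104], [0.4485, -0.1373, 0.1998]), (268, [57, 77, 54], [0.4484, -0.1373, 0.2058]), (272, [44, 73, 41], [0.4484, -0.1373, 0.2109]), (276, [47, 73, 37], [0.4482, -0.1373, 0.2165]), (280, [44, 76, 36], [0.4482, -0.1373, 0.2212]), (284, [42, 76, 33], [0.4481, -0.1373, 0.2259]), (288, [49, 76, 41], [0.448, -0.1373, 0.2305]), (292, [38, 76, 30], [0.4485, -0.1373, 0.2335]), (296, [102, 104, 104], [0.4483, -0.1373, 0.2379])]
foot proj [[319.8, 245.3], [327.4, 247.4], [332.5, 253.0], [333.5, 260.3], [330.2, 266.9], [323.7, 270.8], [316.0, 270.8], [309.4, 266.9], [306.1, 260.2], [307.2, 253.0], [312.3, 247.4]]
```

View pics/z9.png

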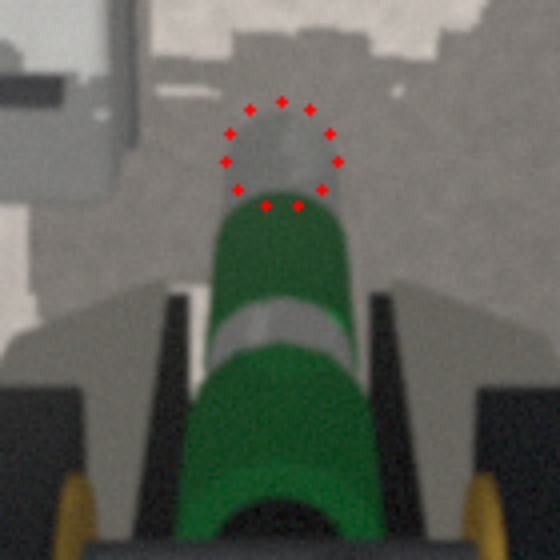

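>>> jog_arm(
  increments=[
    {"slide":[1,-15,0],"roll":0,"gripper":0},
    {"slide":[2,-35,0],"roll":0,"gripper":0},
    {"slide":[3,-55,5],"roll":0,"gripper":0},
    {"slide":[4,-75,15],"roll":0,"gripper":0},
    {"slide":[4,-89,30],"roll":0,"gripper":0},
    {"slide":[4,-89,45],"roll":0,"gripper":0},
    {"slide":[4,-89,60],"roll":0,"gripper":0},
    {"slide":[4,-89,69],"roll":0,"gripper":0},
    {"slide":[4,-89,69],"roll":0,"gripper":0},
    {"slide":[4,-89,69],"roll":0,"gripper":0},
  ],
)

```text
clock: 16.58
position: [0.4568, -0.2264, 0.1702]
ee_rot: [0.084, -3.14, -0.0]
force: [0.6, -0.8, -0.2]
width: 0.2
```

```bash
python3 go.py 0.4565 -0.226 0.1336 93;python3 -c "
from h import *
d=grab('wrist','w10')
d=grab('scene','s10')
d=grab('top','t10')"
```

```text
slide [ 0.3  0.4 36.6] roll 0.001 cur yaw 93.07 tilt 0.04 pos [ 0.4568 -0.2264  0.1702] F [ 0.58 -0.77 -0.2 ] w 0.2 t 16.58
```

View pics/w10.png

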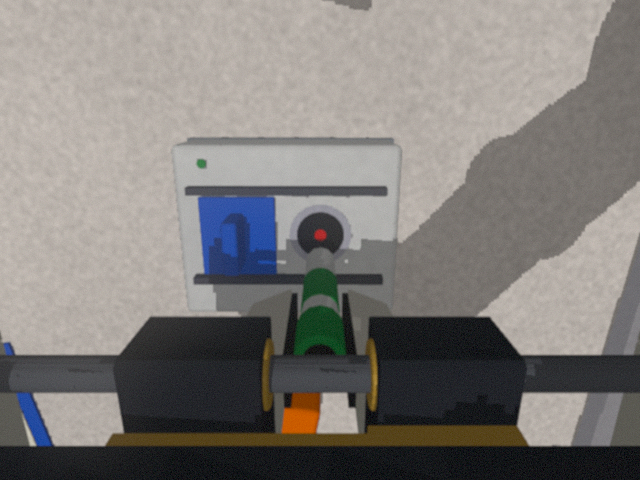

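View pics/s10.png

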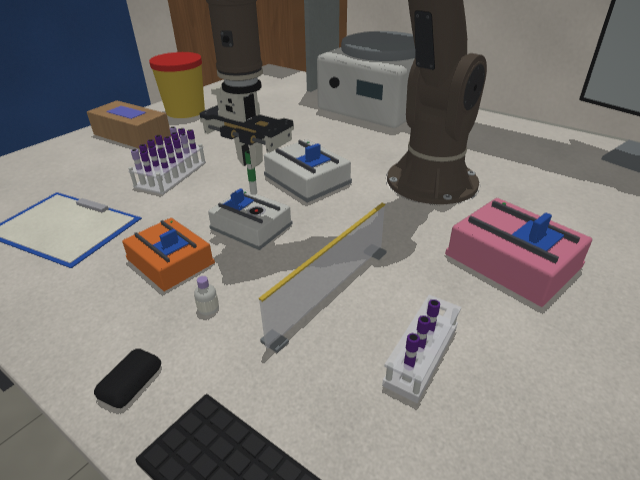

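The red dot at (320,236) lies in line with the tube, whose axis is at column 320. I'll measure once more, including a check from the scene camera.

Run:
```python
from h import *
d=pickle.load(open('pics/w10.pkl','rb'));h=cv2.cvtColor(d['frame'],cv2.COLOR_BGR2HSV);W=cloud(d)
red=((h[...,0]<10)|(h[...,0]>170))&(h[...,1]>120);red[:220]=0;red[250:]=0;red[:,:300]=0;red[:,340:]=0
ys,xs=np.nonzero(red);print('red',len(xs),xs.mean(),ys.mean(),onplane(d,[[xs.mean(),ys.mean()]],.055).round(4))
k=(W[...,2]>.103)&(W[...,2]<.12)&(np.hypot(W[...,0]-.4568,W[...,1]+.2264)<.03);Q=W[k];print('tube low',k.sum(),np.percentile(Q,[2,50,98],axis=0).round(4))
s=pickle.load(open('pics/s10.pkl','rb'));f=s['frame'];h=cv2.cvtColor(f,cv2.COLOR_BGR2HSV)
red=((h[...,0]<10)|(h[...,0]>170))&(h[...,1]>100);red[:200]=0;red[220:]=0;red[:,:245]=0;red[:,270:]=0
ys,xs=np.nonzero(red);print('scene red',len(xs),[xs.mean(),ys.mean()],onplane(s,[[xs.mean(),ys.mean()]],.055).round(4) if len(xs) else '')
K,R,t=cam(s)
for p in ([.4568,-.2264,.1016],[.4568,-.2264,.055],[.4568,-.2264,.15]):
    q=K@(R@np.array(p)+t);print((q[:2]/q[2]).round(1))
cv2.imwrite('pics/z10.png',cv2.resize(f[140:250,200:310],None,fx=5,fy=5,interpolation=2))
```

```text
red 125 319.904 234.648 [[ 0.4565 -0.2263  0.055 ]]
tube low 267 [[ 0.4489 -0.2339  0.1042]
 [ 0.4502 -0.2267  0.1126]
 [ 0.4564 -0.2187  0.1198]]
scene red 11 [np.float64(255.63636363636363), np.float64(210.0909090909091)] [[ 0.4559 -0.228   0.055 ]]
[253.8 192.9]
[255.9 210.5]
[251.6 173.7]
```

View pics/z10.png

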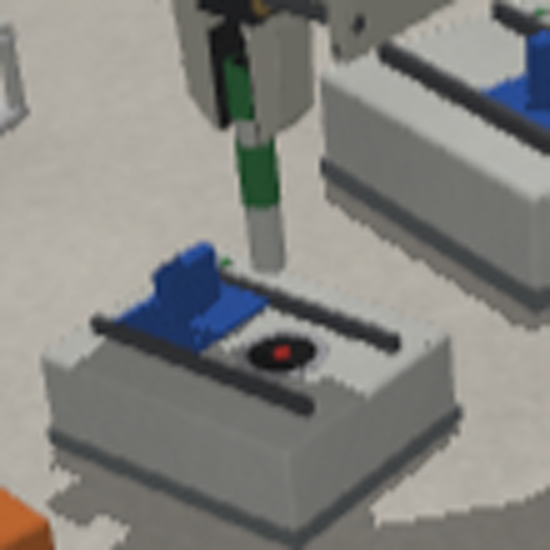

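All the views agree to within about 1.5 mm. I'll descend 36 mm, which puts the foot about 10.5 mm above the glass.

>>> jog_arm(
  increments=[
    {"slide":[0,0,5],"roll":0,"gripper":0},
    {"slide":[0,0,11],"roll":0,"gripper":0},
    {"slide":[0,0,17],"roll":0,"gripper":0},
    {"slide":[0,0,23],"roll":0,"gripper":0},
    {"slide":[0,0,29],"roll":0,"gripper":0},
    {"slide":[0,0,33],"roll":0,"gripper":0},
    {"slide":[0,0,36],"roll":0,"gripper":0},
    {"slide":[0,0,36],"roll":0,"gripper":0},
    {"slide":[0,0,36],"roll":0,"gripper":0},
    {"slide":[0,0,36],"roll":0,"gripper":0},
  ],
)

```text
clock: 17.57
position: [0.457, -0.2268, 0.1344]
ee_rot: [-0.083, 3.14, -0.0]
force: [-0.2, 0.4, 0.3]
width: 0.201
```

```bash
python3 go.py 0.4565 -0.2263 0.1336 93;python3 - <<'E'
from h import *
d=grab('wrist','w11');s=grab('scene','s11');W=cloud(d)
k=(W[...,2]>.066)&(W[...,2]<.085)&(np.hypot(W[...,0]-.4568,W[...,1]+.2264)<.02);Q=W[k];print('tube low',k.sum(),np.percentile(Q,[2,50,98],axis=0).round(4))
a=cv2.resize(d['frame'][140:360,170:420],None,fx=1.6,fy=1.8);b=cv2.resize(s['frame'][140:250,200:310],(396,396),interpolation=2)
cv2.imwrite('pics/z11.png',np.hstack([a,b]))
E
```

```text
slide [0.5 0.5 0.8] roll 0.001 cur yaw 93.04 tilt 0.02 pos [ 0.457  -0.2268  0.1344] F [-0.22  0.44  0.25] w 0.201 t 17.57
tube low 279 [[ 0.4492 -0.2343  0.0684]
 [ 0.4504 -0.2271  0.077 ]
 [ 0.4566 -0.2193  0.0846]]
```

View pics/z11.png

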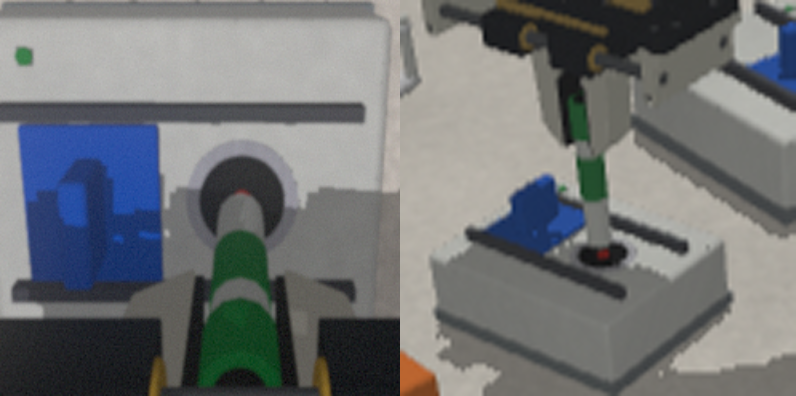

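In both views the tube is upright over the dark window, just above the glass, with the cover fully open. I'm handing the job in.

```bash
python3 -c "
from h import *
s=arm.observe();print(np.abs(s['dq']).max(),s['position'],s['width'],s['clock']);print(arm.sign_off())"
```

```text
0.0022349192291471775 [ 0.45700103 -0.22678328  0.13449173] 0.19907983186048472 17.6667
the job is handed in; nothing more can be done
None
```

I slid the small white reader's cover to its end stop, carried the green-capped tube over the screen, and handed in with it held upright over the window. The sign-off gives no verdict.

- **Cover:** I pinched the tab and slid it about 51–52 mm. At the end the force rose to about 10 N with no further travel. The tab then sat about 52–55 mm from the window centre, depending on which estimate is used.
- **Tube and screen:** The tube lifted straight out of the rack. Its foot was at about 0.17 m when it crossed the screen, whose top edge is at 0.12 m. The purple tubes were still in place after the lift, and neither they nor the bottle had visibly moved in the later scene picture.
- **Last position:** The tool was at (0.457, -0.227) and the window centre measured (0.4565, -0.2263), so the foot should be within about 1 mm sideways. It should be about 11 mm above the glass, reckoned from the grasp height. Tool tilt was about 0.02°.
- **Grip and time:** The jaws were at 18.3 mm, holding at 20 N. The outside force was below 1 N and the arm was at rest at 17.7 s.
- **Disagreements:** The window estimates differed by up to about 2 mm between wrist views, and the scene camera put it about 1.7 mm further along -y. My first estimate, from the top camera, was about 2–3 mm off. All of these are within the 6 mm tolerance.

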